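# Hold the scraps caddy open by its lever, then ease the lid shut

## Robot

A 6-joint arm with a two-finger parallel gripper is mounted at the origin on the work surface. World frame = base frame: x ahead of the robot, y to its left, z up, the work surface at z = 0. Lengths are in m, angles in rad, forces in N, time in s.
With the tool pointing down it reaches from about 0.25 to 0.725 m from the base axis. Payload 4 kg.
Tool frame: the origin (TCP) lies midway between the tips of the shut fingers; the grasp point (between the pads) lies 19 mm behind it; z points along the fingers, y is the direction in which the jaws open and shut (so a half turn about z gives the same grasp; the last joint's range is limited). The gripper opens to 85 mm and grips with 20 to 120 N. Pads are 22 mm wide; open, the fingers measure 114 mm over their backs; the gripper's body (76 mm by 85 mm) begins 54 mm behind the grasp point. The pads swing forward as they close: fully open they stand 13 mm farther back than shut.
Start: joints at [-1.286, 0.241, 0.005, 1.335, 0, 1.571], TCP at [0.14, -0.48, 0.231] pointing down, gripper open.
Joint ranges: [-2.72, 2.72], [-1.05, 1.87], [-1.09, 1.28], [-1.99, 2.15], [-1.42, 1.44], [-3.14, 3.14]. Speed limits (rad/s): [2.79, 2.79, 3.14, 3.14, 3.14, 3.14].

## Interface

Orientations are given as a unit quaternion [x, y, z, w].
In Python, from workcell import get_obs, camera, camera_model, job_done, masks_of gives the robot as it stands.
- The arm moves only by the tool jog_arm, never from a script. Its argument "deltas" is a list that holds one entry, the list of rows, each a list of 7 numbers: the shift along the tool's x, y, z in mm, then the turn, a rotation vector about the tool's x, y, z in degrees, then the finger opening in mm, from 0 to 85.4. A call has 1 to 5 rows; each row shifts and turns the pose as measured when the row begins, along the tool's axes as they then stand; what a row does not reach is not made up. A row lasts 1/10 s, in which the tool goes at most 50 mm and 8.59 degrees, less where a joint would pass 70% of its speed; a pose out of reach is approached as far as the arm can. A call with a gripper value outside its range is refused whole. The fingers move at their own pace and stop on an object; the grip force is fixed at half the most. Time passes only in rows, so rows that do not move let the fingers close. It gives the time, the measured TCP pose, the force and the opening at its end, in the units of the state.
- get_obs(): the state, without advancing time (a new reading comes with each control period).
- camera(name): name is "side" or "top" or "wrist"; returns the picture (480x640x3 uint8, red, green, blue); there is no depth.
- camera_model(name): a dict with "fovy" (degrees; the focal length in pixels is half the picture's height over the tangent of half this angle, whatever the lens; pixels are square), "cx", "cy" (the principal point, pixels), "pose" (4x4, takes a point from camera to world coordinates); the wrist camera has in their place "T_tool_cam" (4x4, takes a point from camera to tool coordinates, whose origin is the TCP and whose axes are the flange's). Camera axes: x right, y down, z forward; pixel columns grow to the right and rows downward; lengths in m; the calibration is good to about 2 mm. The wrist camera is an equidistant fisheye: a pixel r from the principal point sees the ray r / f radians off the axis. A picture is of the moment at which its call begins: read the wrist's pose just before it. camera_model takes no time and is no camera call.
- job_done(): hands the job in, once; it reports no verdict.
Trained networks look in the newest picture that a camera, given by its name, has taken for a name from the list of things; names that differ only in an ending like _2 or _b are one class to them, and where a whole thing is asked for, a point or a joint stands for the part that bears it (a point fixed in the world has none). Each returns a list of dicts, best first, with "conf" (0 to 1); they miss things now and then, are a little off and sometimes report something else, mostly with a low value. They report only what shows in the picture. A call takes as long as a camera call. They do not tell look-alikes from the thing itself.
- masks_of(target, camera): "pixels" (480x640 bool, what is visible of it) and "at" ([column, row] in pixels, amid what is visible of it).
The state is a dict: "clock": time; "joint_pos": joint angles; "joint_vel": joint speeds; "tau": joint torques, N m; "eef_pos": TCP position; "tool_rot": TCP orientation; "ft_force": force on the tool from outside, world axes, zero at the start; "ft_torque": the same for the moment, N m; "grip_width": finger opening in m.
Only numpy, scipy, OpenCV 4.12 (cv2) and the standard library are available. Lean on these libraries where they do the work, as an engineer would, in place of code of your own. Each camera call takes 0.05 s, during which the arm holds its last target. There are 200 camera calls.

## Task

My hands are full of scraps from the dishwasher filter: press the front lever of the taller of the two steel caddies right down with your fingertips so that its lid swings fully open, and keep it fully open for at least three seconds while I drop them in. Then let the lever come up slowly so that the lid settles shut without slamming, and move clear. Work the lid only by that lever, and do not lift, tip or shove either caddy or disturb anything else on the worktop.

Things in the scene. Friction and masses are not known exactly. Their poses are not given: they have to be found in the camera images.
- scraps_caddy: the taller steel caddy (the food-scraps one): rectangular box 150 deep (x) x 160 wide (y) x 165 mm tall, total mass about 3.5 kg, standing loose on the worktop. Origin: centre of its underside, on the worktop; z up, its front (with the lever) faces its own -x. The lid on top overhangs the walls by about 4 mm at the sides and 6 mm in front, and is hinged along the rear (+x) top edge, so its front edge swings up and back.
- scraps_pad (a point): middle of the top face of the taller caddy's lever pad, moving with the lever: a flat steel pad 40 (caddy x) x 64 (caddy y) x 6 mm thick, its middle 66 mm in front of the front face (141 mm before the caddy's origin along caddy -x). At rest the pad's top is 60 mm above the worktop; pressed fully down it is about 28 mm above it, having moved 32 mm nearly straight down (under 3 mm towards or away from the caddy). The pad springs back up by itself.
- scraps_lever (a joint): angle of the taller caddy's lever: 0 at rest (up), 0.25 rad pressed down to its stop. It pivots inside the caddy, 131 mm behind the pad's middle and 40 mm above the worktop. Pushing the pad down takes about 10 N at first, falling to about 6 N (a heavier or lighter lid changes this a little); at the stop any more force only loads the caddy, which begins to tip forward at about 35 to 40 N.
- scraps_lid (a joint): opening angle of the taller caddy's lid: 0 shut, 1.22 rad (70 degrees) fully open. A push rod links it to the lever: lid angle = 4.88 x lever angle both ways, so 1 mm of pad travel turns the lid about 0.037 rad. Nothing damps it: if the lever is let go, the lid drops and slams within half a second.
- scraps_lid_edge (a point): middle of the front edge of the taller caddy's lid, at its top face: 165 + 9 = 174 mm above the worktop when shut, about 325 mm when open.
- tablet_caddy: the lower steel caddy (dishwasher tablets), of the same build and also lever-operated; to be left shut: 115 deep x 125 wide x 105 mm tall. Origin: centre of its underside; front faces its own -x; its lever pad (40 x 50 mm, top 60 mm above the worktop) stands 124 mm before its origin along its -x.
- tablet_lid (a joint): opening angle of the lower caddy's lid: 0 shut. Stays shut.
- mug: stoneware mug, 82 mm across, 92 mm tall, upright, handle to its own +y. Origin: centre of its underside. Leave alone.
- filter_tray: clear plastic filter tray, 130 x 170 x 30 mm, origin centre of its underside. Leave alone.
- cylinder_filter: stainless steel cylinder filter, 72 mm across, 97 mm tall with its grip loop, standing in the clear tray. Origin: centre of its underside. Leave alone.
- tier_rack: white plastic stacking tier rack, 190 (x) x 270 (y) x 148 mm tall, to the robot's right. Origin: centre of its footprint, on the worktop. Leave alone.
- bowl: white bowl, 124 mm across, 55 mm tall, standing on the tier rack. Origin: centre of its underside. Leave alone.
- brush: wooden-handled dish brush, about 200 mm long and under 30 mm high, lying on the worktop at the robot's right. Leave alone.
- ladle (a joint): swing of a steel ladle (270 mm long) that hangs from the spring clip hook of a fixed steel stand (base 130 x 110 mm, 352 mm tall) to the left of the caddies, about 0.58 m ahead of the robot and 0.53 m to its left: about -0.14 rad at rest. Leave alone.
Things that resemble listed ones, but are neither listed nor needed, are in the scene too. Leave any purple look-alike of the tablet_caddy alone.

How it is judged:
On the way, in this order (a step that is already met when the one before it is completed fails the run):
1. the taller caddy's lid is fully open (1.1 rad or more) and kept so for three seconds (value of joint scraps_lid above 1.1 rad), for 2.8 s.
2. the lid is shut again (value of joint scraps_lid below 0.05 rad), for 0.2 s.
At the end, for the whole second after the job is handed in: The taller caddy's lid is shut (within 0.05 rad), the caddy stands upright (0.05 rad) and still within 30 mm of where it was; the lower caddy's lid is shut and it, the mug, tray, filter, rack, bowl and brush are within 20 mm of where they were (value of joint each of scraps_lid, tablet_lid below 0.05 rad and angle between scraps_caddy's own z axis and vertical below 0.05 rad and distance of scraps_caddy from where it was at the start of the episode below 0.03 m and linear speed of scraps_caddy below 0.02 m/s and distance of each of filter_tray, cylinder_filter, mug, tier_rack, bowl, brush, tablet_caddy from where it was at the start of the episode below 0.02 m); the robot touches nothing.
It fails at once if the lid slams (closes faster than 2.5 rad/s over its last 0.4 rad) or is let drop (faster than 4 rad/s anywhere) ((value of joint scraps_lid below 0.4 rad and velocity of joint scraps_lid below -2.5 rad/s) or velocity of joint scraps_lid below -4 rad/s).
It fails at once if the lid is pushed directly by the robot instead of by its lever (contact force between any of the fingers, the arm and scraps_lid above 1.5 N).
It fails at once if the taller caddy is lifted, tipped or shoved (height (world z) of scraps_caddy above 0.012 m or angle between scraps_caddy's own z axis and vertical above 0.12 rad or distance of scraps_caddy from where it was at the start of the episode above 0.03 m).
It fails at once if the lower caddy's lid is opened (value of joint tablet_lid above 0.15 rad).
It fails at once if something else on the worktop is moved (distance of any of filter_tray, cylinder_filter, mug, tier_rack, bowl, brush, tablet_caddy from where it was at the start of the episode above 0.02 m or value of joint ladle above 0.2 rad or value of joint ladle below -0.45 rad).
It also fails if it takes over 48 s, if anything falls off the work surface, if the arm or the gripper's body presses on something with over 40 N, if the wrist force passes 120 N, or if a joint passes its speed limit or range.

## Working session

There is one attempt and no reset: what is moved stays moved. The work goes in short steps, Python scripts to look and compute and a tool call to move; the robot and the scene stay as the last step left them, time stands still between calls to the robot, and variables do not carry over. Pictures are saved under pics/ and viewed, about 8 in all and at most 12, crops included, and the job is handed in when it is done.

Besides the shell and the picture viewer there is one more tool, called after "Emit:" in YAML: its name, and indented under it one key for each argument. jog_arm: Moves the arm, as the interface text tells. Its arguments: {"type":"object","properties":{"deltas":{"type":"array"}},"required":["deltas"]}

```bash
mkdir -p pics
cat > h.py <<'E'
import numpy as np, cv2
from workcell import *
def ray(name,px):
    m=camera_model(name); f=240/np.tan(np.radians(m['fovy']/2)); P=np.array(m['pose'])
    d=P[:3,:3]@np.array([(px[0]-m['cx'])/f,(px[1]-m['cy'])/f,1]); return P[:3,3],d
def atz(name,px,z):
    o,d=ray(name,px); return o+d*(z-o[2])/d[2]
def proj(name,p):
    m=camera_model(name); f=240/np.tan(np.radians(m['fovy']/2)); P=np.array(m['pose'])
    c=P[:3,:3].T@(np.array(p)-P[:3,3]); return c[0]/c[2]*f+m['cx'],c[1]/c[2]*f+m['cy']
E
python3 - <<'E'
from h import *
for n in('top','side'):
    cv2.imwrite(f'pics/{n}.png',camera(n)[:,:,::-1])
    print(n,np.array(camera_model(n)['pose']).round(3)[:3,3])
    for t in ('scraps_caddy','scraps_pad','scraps_lid','tablet_caddy'):
        for d in masks_of(t,n)[:3]: 
            ys,xs=np.where(d['pixels']); print(t,round(d['conf'],2),d['at'],len(xs),xs.min(),xs.max(),ys.min(),ys.max())
o=get_obs();print(o['clock'],o['eef_pos'],o['tool_rot'],o['ft_force'])
E
```

```text
top [ 0.38  -0.02   1.654]
scraps_caddy 0.58 [242.2, 216.2] 4415 202 282 176 273
scraps_pad 0.88 [222.6, 265.0] 272 213 234 253 272
scraps_lid 0.95 [239.9, 216.6] 3632 202 280 177 252
tablet_caddy 0.67 [218.9, 331.9] 2787 188 269 302 356
tablet_caddy 0.61 [371.5, 209.7] 2522 347 400 181 258
side [-0.114 -1.544  1.199]
scraps_caddy 0.89 [316.9, 235.0] 2911 275 342 205 267
scraps_lid 0.59 [320.2, 216.4] 1135 293 342 204 228
scraps_lid 0.39 [279.8, 241.3] 90 275 286 238 246
tablet_caddy 0.87 [371.0, 297.9] 2394 329 399 269 323
0.5 [ 0.14048783 -0.47986154  0.23127938] [ 9.89880050e-01  1.41906611e-01 -2.39890081e-06 -8.94259497e-06] [-0.44045054  0.3388878  -0.0161451 ]
```

View pics/top.png

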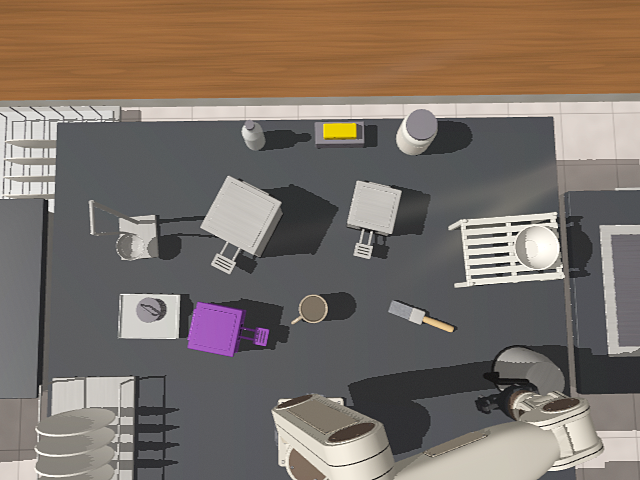

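View pics/side.png

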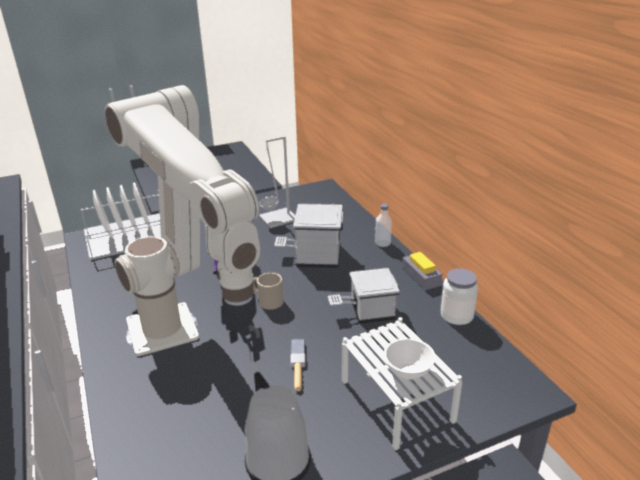

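Run:
```python
from h import *
m=camera_model('top');print(np.array(m['pose']).round(3),m['fovy'])
print('pad from top', atz('top',(222.6,265.0),.06))
print('lid c', atz('top',(240,216.6),.174))
import pickle
camera('top')
d=masks_of('scraps_lid','top')[0]['pixels'];p=masks_of('scraps_pad','top')[0]['pixels']
def rect(mask,z):
    c=max(cv2.findContours(mask.astype(np.uint8),0,2)[0],key=len)[:,0]
    w=np.array([atz('top',q,z)[:2]*1000 for q in c],np.float32); return cv2.minAreaRect(w)
print(rect(d,.174),rect(p,.06))
```

```text
[[-0.016 -0.995  0.101  0.38 ]
 [-1.     0.015 -0.015 -0.02 ]
 [ 0.013 -0.101 -0.995  1.654]
 [ 0.     0.     0.     1.   ]] 47.6599924361972
pad from top [0.48835273 0.24918021 0.06      ]
lid c [0.61311853 0.18255698 0.174     ]
((621.0729370117188, 178.43353271484375), (170.06288146972656, 171.0643310546875), 61.98515319824219) ((493.0252990722656, 244.54443359375), (61.23897171020508, 42.495513916015625), 70.70947265625)
```

The top view shows the taller caddy's lid at about (240,217) and its pad at (223,264). The side view confirms that this one is taller than the one at (370,295). The pad is at about (0.49, 0.247) and the caddy yaw is about -28°, with pad to lid centre about 145 mm against 141 mm nominal. I'll move towards it above the worktop.

Emit:
jog_arm:
  deltas:
    - [[30,-34,0,0,0,0,0],[31,-35,0,0,0,0,0],[31,-35,0,0,0,0,0],[31,-35,0,0,0,0,0],[31,-35,0,0,0,0,0]]

```text
clock: 1.15
eef_pos: [0.2412, -0.269, 0.2299]
tool_rot: [0.991, 0.136, 0.001, 0.001]
ft_force: [1.2, -0.9, 0.5]
grip_width: 0.0121
```

Emit:
jog_arm:
  deltas:
    - [[31,-35,0,0,0,0,0],[31,-35,0,0,0,0,0],[31,-35,0,0,0,0,0],[31,-35,0,0,0,0,0],[31,-35,0,0,0,0,0]]

```text
clock: 1.65
eef_pos: [0.346, -0.0504, 0.2315]
tool_rot: [0.991, 0.134, 0.004, 0.003]
ft_force: [1.1, -0.8, 0.2]
grip_width: -0.0002
```

Emit:
jog_arm:
  deltas:
    - [[31,-36,0,0,0,0,0],[31,-36,0,0,0,0,0],[31,-36,0,0,0,0,0],[31,-36,0,0,0,0,0],[31,-36,0,0,0,0,0]]

```text
clock: 2.15
eef_pos: [0.4567, 0.152, 0.2334]
tool_rot: [0.988, 0.157, 0.005, -0.007]
ft_force: [1.0, -0.2, 0.7]
grip_width: 0.0001
```

Emit:
jog_arm:
  deltas:
    - [[20,-23,0,0,0,-8,0],[0,0,0,0,0,-8.5,0],[0,0,0,0,0,-8.5,0],[0,0,0,0,0,-8.5,0],[0,0,0,0,0,-8.5,0]]

```text
clock: 2.65
eef_pos: [0.4722, 0.1872, 0.2325]
tool_rot: [0.862, 0.506, 0.008, -0.005]
ft_force: [-0.8, -1.2, -0.6]
grip_width: -0.0002
```

Run:
```python
from h import *
from scipy.spatial.transform import Rotation as R
o=get_obs();img=camera('wrist');cv2.imwrite('pics/w1.png',img[:,:,::-1])
m=camera_model('wrist');T=np.array(m['T_tool_cam']);Rt=R.from_quat(o['tool_rot']).as_matrix();p=np.array(o['eef_pos'])
print(o['clock'],p,Rt.round(3),o['ft_force'],T.round(3),m['fovy'])
f=240/np.tan(np.radians(m['fovy']/2))
def wz(px,z):
    u=np.array([px[0]-m['cx'],px[1]-m['cy']]);r=np.hypot(*u);a=r/f
    d=Rt@T[:3,:3]@np.array([*(u/r*np.sin(a)),np.cos(a)]);c=p+Rt@T[:3,3];return c+d*(z-c[2])/d[2]
for t,z in(('scraps_pad',.06),('scraps_lid',.174)):
    for d in masks_of(t,'wrist')[:2]:
        c=max(cv2.findContours(d['pixels'].astype(np.uint8),0,2)[0],key=len)[:,0]
        print(t,d['conf'],d['at'],c.min(0),c.max(0),wz(d['at'],z),cv2.minAreaRect(np.array([wz(q,z)[:2]*1000 for q in c],np.float32)))
```

```text
2.65 [0.47221708 0.18717689 0.2324673 ] [[ 0.487  0.873  0.009]
 [ 0.873 -0.487  0.016]
 [ 0.019  0.    -1.   ]] [-0.82017232 -1.2172545  -0.5665894 ] [[ 0.002 -0.945 -0.328  0.085]
 [ 1.     0.002 -0.    -0.   ]
 [ 0.001 -0.328  0.945 -0.141]
 [ 0.     0.     0.     1.   ]] 65.70646984690485
scraps_pad 0.95 [309.6, 143.3] [279 101] [376 176] [0.49850955 0.24440414 0.06      ] ((514.0569458007812, 240.3124237060547), (63.973934173583984, 82.02153778076172), 61.11912536621094)
scraps_lid 0.91 [503.9, 149.5] [398   6] [623 285] [0.60327042 0.19558751 0.174     ] ((619.8761596679688, 185.03759765625), (165.69383239746094, 165.24163818359375), 62.14009094238281)
```

View pics/w1.png

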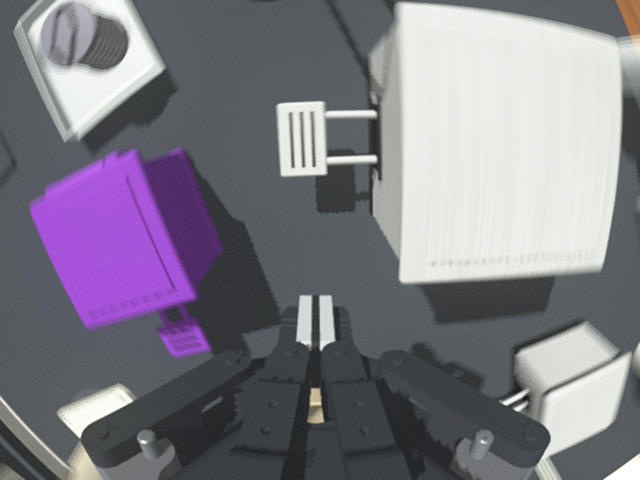

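The pad shows at about (302,139) with two arms running to the tall caddy. That puts its middle at about (0.494, 0.249). The finger linkage is wide in the jaw direction, so I'll turn 90° to put the jaws parallel to the caddy's front.

Emit:
jog_arm:
  deltas:
    - [[0,0,0,0,0,-8.5,0],[0,0,0,0,0,-8.5,0],[0,0,0,0,0,-8.5,0],[0,0,0,0,0,-8.5,0],[0,0,0,0,0,-8.5,0]]

```text
clock: 3.3
eef_pos: [0.4722, 0.1864, 0.233]
tool_rot: [0.621, 0.784, 0.009, -0.001]
ft_force: [0.9, -1.0, 0.1]
grip_width: -0.0002
```

Emit:
jog_arm:
  deltas:
    - [[0,0,0,0,0,-8.5,0],[0,0,0,0,0,-8.5,0],[0,0,0,0,0,-8.5,0],[0,0,0,0,0,-8.5,0],[0,0,0,0,0,-8.5,0]]

```text
clock: 3.8
eef_pos: [0.4722, 0.1857, 0.2336]
tool_rot: [0.291, 0.957, 0.009, 0.003]
ft_force: [0.3, 1.1, -0.3]
grip_width: 0.0
```

Emit:
jog_arm:
  deltas:
    - [[0,0,0,0,0,-5,0],[0,0,0,0,-8.5,0,0],[0,0,0,0,0,0,0]]

```text
clock: 4.1
eef_pos: [0.4718, 0.1841, 0.2318]
tool_rot: [0.251, 0.965, -0.011, 0.076]
ft_force: [-0.8, -0.5, -0.7]
grip_width: -0.0001
```

```bash
cat > rel.py <<'E'
from h import *
from scipy.spatial.transform import Rotation as R
import sys
t=np.array(list(map(float,sys.argv[1:4])))
o=get_obs();M=R.from_quat(o['tool_rot']).as_matrix();p=np.array(o['eef_pos'])
print(o['clock'],p.round(4),'\n',M.round(3),'\nF',np.round(o['ft_force'],2),'j',np.round(o['joint_pos'],2))
print('tool shift mm',(M.T@(t-p)*1000).round(1),'world z in tool',M[2].round(3))
E
python3 rel.py 0.489 0.251 0.1
```

```text
4.1 [0.4718 0.1841 0.2318] 
 [[-0.862  0.487  0.141]
 [ 0.484  0.873 -0.059]
 [-0.151  0.017 -0.988]] 
F [-0.83 -0.46 -0.69] j [ 0.44  0.17 -0.09  1.2  -0.11  0.94]
tool shift mm [ 37.5  64.5 128.8] world z in tool [-0.151  0.017 -0.988]
```

Emit:
jog_arm:
  deltas:
    - [[12,33,20,0,0,0,0],[12,33,20,0,0,0,0],[0,0,0,0,0,0,0]]

```text
clock: 4.4
eef_pos: [0.4909, 0.2529, 0.1915]
tool_rot: [0.256, 0.964, -0.008, 0.076]
ft_force: [-0.2, -0.8, -0.2]
grip_width: -0.0001
```

```bash
python3 rel.py 0.489 0.251 0.09
python3 - <<'E'
from h import *
cv2.imwrite('pics/w2.png',camera('wrist')[:,:,::-1])
E
```

```text
4.4 [0.4909 0.2529 0.1915] 
 [[-0.857  0.495  0.143]
 [ 0.492  0.869 -0.055]
 [-0.151  0.023 -0.988]] 
F [-0.19 -0.83 -0.17] j [ 0.54  0.29 -0.05  1.14 -0.12  1.06]
tool shift mm [ 16.1  -5.  100.1] world z in tool [-0.151  0.023 -0.988]
```

View pics/w2.png

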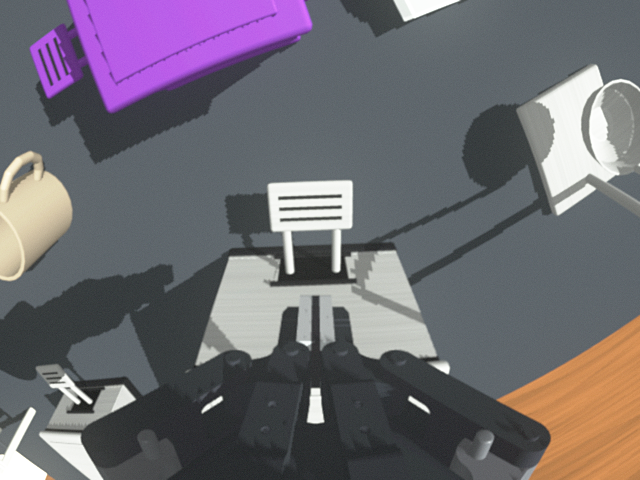

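The pad's centre is at (311,206). The fingers at (316,320) are in line with it, and the caddy front is square to the view. I'll measure it from this pose.

Run:
```python
from h import *
from scipy.spatial.transform import Rotation as R
o=get_obs();m=camera_model('wrist');T=np.array(m['T_tool_cam']);Rt=R.from_quat(o['tool_rot']).as_matrix();p=np.array(o['eef_pos']);f=240/np.tan(np.radians(m['fovy']/2))
for px in((311,206),(311,182),(311,229),(269,206),(353,206)):
    u=np.array([px[0]-m['cx'],px[1]-m['cy']]);r=np.hypot(*u);a=r/f
    d=Rt@T[:3,:3]@np.array([*(u/r*np.sin(a)),np.cos(a)]);c=p+Rt@T[:3,3];print(px,(c+d*(.06-c[2])/d[2]).round(4))
```

```text
(311, 206) [0.4951 0.2497 0.06  ]
(311, 182) [0.4784 0.2592 0.06  ]
(311, 229) [0.512 0.24  0.06 ]
(269, 206) [0.4789 0.2222 0.06  ]
(353, 206) [0.5111 0.2773 0.06  ]
```

Emit:
jog_arm:
  deltas:
    - [[6,-1,38,0,0,0,0],[6,-1,38,0,0,0,0],[5,-1,32,0,0,0,0],[0,0,0,0,0,0,0]]

```text
clock: 4.85
eef_pos: [0.4955, 0.2508, 0.086]
tool_rot: [0.261, 0.962, -0.005, 0.079]
ft_force: [-0.6, 0.8, 0.6]
grip_width: 0.0
```

```bash
python3 rel.py 0.490 0.2525 0.062
```

```text
4.85 [0.4955 0.2508 0.086 ] 
 [[-0.851  0.503  0.15 ]
 [ 0.501  0.864 -0.051]
 [-0.155  0.032 -0.987]] 
F [-0.61  0.83  0.55] j [ 0.53  0.38 -0.21  0.87 -0.12  1.06]
tool shift mm [ 9.3 -2.1 22.8] world z in tool [-0.155  0.032 -0.987]
```

Emit:
jog_arm:
  deltas:
    - [[8,-2,14,0,0,0,0],[1,0,4,0,0,0,0],[1,0,4,0,0,0,0]]

```text
clock: 5.15
eef_pos: [0.4937, 0.2527, 0.0681]
tool_rot: [0.264, 0.961, -0.003, 0.082]
ft_force: [0.0, -0.0, 0.5]
grip_width: -0.0002
```

Emit:
jog_arm:
  deltas:
    - [[1,0,4,0,0,0,0],[1,0,4,0,0,0,0]]

```text
clock: 5.35
eef_pos: [0.4958, 0.2541, 0.0628]
tool_rot: [0.264, 0.961, -0.001, 0.084]
ft_force: [0.6, -0.3, -0.4]
grip_width: 0.0
```

Emit:
jog_arm:
  deltas:
    - [[4,-2,1,0,0.5,0,0],[3,-1,3,0,0.5,0,0],[2,0,4,0,0,0,0]]

```text
clock: 5.65
eef_pos: [0.4912, 0.2553, 0.0573]
tool_rot: [0.265, 0.961, 0.003, 0.079]
ft_force: [-2.4, -5.0, 9.3]
grip_width: 0.0001
```

```bash
python3 rel.py 0.490 0.2525 0.0265
```

```text
5.65 [0.4912 0.2553 0.0573] 
 [[-0.847  0.509  0.154]
 [ 0.51   0.859 -0.037]
 [-0.151  0.047 -0.987]] 
F [-2.44 -5.02  9.34] j [ 0.54  0.41 -0.26  0.79 -0.11  1.07]
tool shift mm [ 4.2 -4.5 30.3] world z in tool [-0.151  0.047 -0.987]
```

Emit:
jog_arm:
  deltas:
    - [[1,0,5,0,0,0,0],[1,0,5,0,0,0,0],[1,0,5,0,0,0,0]]

```text
clock: 5.95
eef_pos: [0.4905, 0.2556, 0.0459]
tool_rot: [0.265, 0.961, 0.003, 0.08]
ft_force: [-3.9, -2.4, 8.5]
grip_width: -0.0001
```

Emit:
jog_arm:
  deltas:
    - [[1,0,5,0,0,0,0],[1,0,5,0,0,0,0],[1,0,4,0,0,0,0]]

```text
clock: 6.25
eef_pos: [0.4904, 0.2556, 0.035]
tool_rot: [0.266, 0.961, 0.002, 0.081]
ft_force: [-2.0, -2.2, 8.2]
grip_width: 0.0
```

Emit:
jog_arm:
  deltas:
    - [[1,0,4,0,0,0,0],[0.5,0,4,0,0,0,0]]

```text
clock: 6.45
eef_pos: [0.4908, 0.2555, 0.029]
tool_rot: [0.266, 0.96, 0.002, 0.083]
ft_force: [-2.3, -1.7, 5.5]
grip_width: -0.0002
```

Emit:
jog_arm:
  deltas:
    - [[0.3,0,3,0,0,0,0],[0.3,0,2.5,0,0,0,0]]

```text
clock: 6.65
eef_pos: [0.4911, 0.2554, 0.0257]
tool_rot: [0.266, 0.96, 0.002, 0.083]
ft_force: [-10.0, -2.9, 22.2]
grip_width: -0.0
```

Emit:
jog_arm:
  deltas:
    - [[0.5,0,0.8,0,0,0,0],[0.2,0,0.8,0,0,0,0]]

```text
clock: 6.85
eef_pos: [0.4909, 0.2554, 0.0264]
tool_rot: [0.266, 0.96, 0.002, 0.084]
ft_force: [-2.0, -1.0, 4.4]
grip_width: 0.0003
```

Run:
```python
from h import *
a=camera('side')[150:330,220:460]; cv2.imwrite('pics/s2.png',cv2.resize(a[:,:,::-1],None,fx=3,fy=3))
o=get_obs();print(o['clock'],o['eef_pos'],o['ft_force'])
```

```text
6.9 [0.49094665 0.25539059 0.02645454] [-1.83198636 -0.62613564  5.08389333]
```

View pics/s2.png

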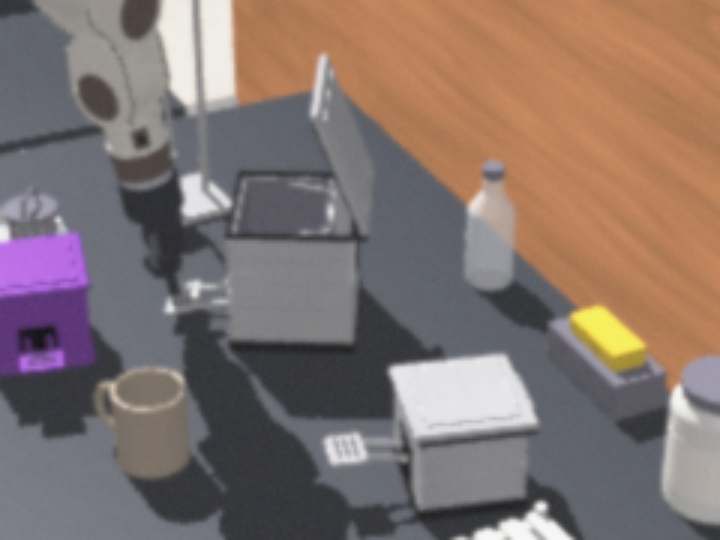

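The lid stands wide open and nothing else has moved. I'll hold with a light bias against the stop.

Emit:
jog_arm:
  deltas:
    - [[0.3,0,1.5,0,0,0,0],[0.3,0,1.3,0,0,0,0],[0.3,0,1.3,0,0,0,0],[0.3,0,1.3,0,0,0,0]]

```text
clock: 7.3
eef_pos: [0.491, 0.2554, 0.026]
tool_rot: [0.266, 0.96, 0.003, 0.086]
ft_force: [-2.7, -1.5, 8.4]
grip_width: 0.0
```

Emit:
jog_arm:
  deltas:
    - [[0.3,0,1.3,0,0,0,0],[0.3,0,1.3,0,0,0,0],[0.3,0,1.3,0,0,0,0],[0.3,0,1.3,0,0,0,0],[0.3,0,1.3,0,0,0,0]]

```text
clock: 7.8
eef_pos: [0.491, 0.2554, 0.026]
tool_rot: [0.266, 0.96, 0.003, 0.088]
ft_force: [-4.1, -2.7, 8.3]
grip_width: 0.0001
```

Emit:
jog_arm:
  deltas:
    - [[0.3,0,1.3,0,0,0,0],[0.3,0,1.3,0,0,0,0],[0.3,0,1.3,0,0,0,0],[0.3,0,1.3,0,0,0,0],[0.3,0,1.3,0,0,0,0]]

```text
clock: 8.3
eef_pos: [0.491, 0.2554, 0.0259]
tool_rot: [0.266, 0.96, 0.004, 0.09]
ft_force: [-3.0, -1.1, 8.3]
grip_width: 0.0004
```

Emit:
jog_arm:
  deltas:
    - [[0.3,0,1.3,0,0,0,0],[0.3,0,1.3,0,0,0,0],[0.3,0,1.3,0,0,0,0],[0.3,0,1.3,0,0,0,0],[0.3,0,1.3,0,0,0,0]]

```text
clock: 8.8
eef_pos: [0.491, 0.2553, 0.0259]
tool_rot: [0.266, 0.96, 0.004, 0.092]
ft_force: [-2.9, -1.4, 8.1]
grip_width: 0.0004
```

Emit:
jog_arm:
  deltas:
    - [[0.3,0,1.3,0,0,0,0],[0.3,0,1.3,0,0,0,0],[0.3,0,1.3,0,0,0,0],[0.3,0,1.3,0,0,0,0],[0.3,0,1.3,0,0,0,0]]

```text
clock: 9.3
eef_pos: [0.4911, 0.2554, 0.0259]
tool_rot: [0.266, 0.959, 0.005, 0.094]
ft_force: [-3.3, -2.5, 8.0]
grip_width: 0.0003
```

Emit:
jog_arm:
  deltas:
    - [[0.3,0,1.3,0,0,0,0],[0.3,0,1.3,0,0,0,0],[0.3,0,1.3,0,0,0,0],[0.3,0,1.3,0,0,0,0],[0.3,0,1.3,0,0,0,0]]

```text
clock: 9.8
eef_pos: [0.491, 0.2554, 0.0259]
tool_rot: [0.266, 0.959, 0.005, 0.096]
ft_force: [-3.2, -0.5, 10.2]
grip_width: -0.0
```

Emit:
jog_arm:
  deltas:
    - [[0.3,0,1.3,0,0,0,0],[0.3,0,1.3,0,0,0,0],[0.3,0,1.3,0,0,0,0],[0.3,0,1.3,0,0,0,0],[0.3,0,1.3,0,0,0,0]]

```text
clock: 10.3
eef_pos: [0.4911, 0.2554, 0.0259]
tool_rot: [0.266, 0.959, 0.006, 0.098]
ft_force: [-4.0, -1.4, 9.0]
grip_width: 0.0001
```

Emit:
jog_arm:
  deltas:
    - [[0.3,0,1.3,0,0,0,0],[0.3,0,1.3,0,0,0,0],[0.3,0,1.3,0,0,0,0],[0.3,0,1.3,0,0,0,0],[0.3,0,1.3,0,0,0,0]]

```text
clock: 10.8
eef_pos: [0.4911, 0.2554, 0.0259]
tool_rot: [0.266, 0.959, 0.006, 0.1]
ft_force: [-4.6, -2.2, 8.9]
grip_width: 0.0
```

Emit:
jog_arm:
  deltas:
    - [[0,0,0,0,0,0,0],[0,0,-0.5,0,0,0,0],[0,0,-0.5,0,0,0,0]]

```text
clock: 11.1
eef_pos: [0.4907, 0.2554, 0.0297]
tool_rot: [0.266, 0.959, 0.006, 0.101]
ft_force: [-1.3, -1.6, 5.7]
grip_width: 0.0
```

Emit:
jog_arm:
  deltas:
    - [[-0.1,0,-1,0,0,0,0],[-0.1,0,-1,0,0,0,0],[-0.1,0,-1,0,0,0,0]]

```text
clock: 11.4
eef_pos: [0.4904, 0.2555, 0.0358]
tool_rot: [0.266, 0.959, 0.007, 0.101]
ft_force: [-2.3, -2.0, 6.8]
grip_width: -0.0003
```

About 2 mm per row, or roughly 0.75 rad/s of lid. That's a good pace, so I'll continue.

Emit:
jog_arm:
  deltas:
    - [[-0.1,0,-1,0,0,0,0],[-0.1,0,-1,0,0,0,0],[-0.1,0,-1,0,0,0,0],[-0.1,0,-1,0,0,0,0],[-0.1,0,-1,0,0,0,0]]

```text
clock: 11.9
eef_pos: [0.4905, 0.2556, 0.0473]
tool_rot: [0.266, 0.958, 0.008, 0.103]
ft_force: [-2.2, -2.2, 7.6]
grip_width: 0.0002
```

Emit:
jog_arm:
  deltas:
    - [[-0.1,0,-0.8,0,0,0,0],[-0.1,0,-0.8,0,0,0,0],[-0.1,0,-0.5,0,0,0,0]]

```text
clock: 12.2
eef_pos: [0.4909, 0.2554, 0.0539]
tool_rot: [0.266, 0.958, 0.009, 0.105]
ft_force: [-2.9, -1.6, 8.2]
grip_width: 0.0001
```

Emit:
jog_arm:
  deltas:
    - [[0,0,-0.3,0,0,0,0],[0,0,-0.3,0,0,0,0],[0,0,-0.5,0,0,0,0],[0,0,-0.5,0,0,0,0]]

```text
clock: 12.6
eef_pos: [0.4916, 0.255, 0.0617]
tool_rot: [0.266, 0.958, 0.01, 0.108]
ft_force: [-1.4, -0.8, 2.6]
grip_width: -0.0002
```

Emit:
jog_arm:
  deltas:
    - [[0,0,-0.5,0,0,0,0],[0,0,-1,0,0,0,0],[0,0,-1,0,0,0,0]]

```text
clock: 12.9
eef_pos: [0.4909, 0.2555, 0.0651]
tool_rot: [0.266, 0.958, 0.011, 0.108]
ft_force: [-0.7, -0.2, 0.3]
grip_width: 0.0001
```

Emit:
jog_arm:
  deltas:
    - [[1,0,-10,0,0,0,0],[2,0,-30,0,0,0,0],[2,0,-40,0,0,0,0],[0,0,-40,0,0,0,0],[0,0,-30,0,0,0,0]]

```text
clock: 13.4
eef_pos: [0.4499, 0.2616, 0.2106]
tool_rot: [0.266, 0.958, 0.005, 0.103]
ft_force: [0.4, 1.0, -0.1]
grip_width: -0.0004
```

Emit:
jog_arm:
  deltas:
    - [[0,0,0,0,0,0,0],[0,0,0,0,0,0,0],[0,0,0,0,0,0,0],[0,0,0,0,0,0,0]]

```text
clock: 13.8
eef_pos: [0.4506, 0.2634, 0.2158]
tool_rot: [0.266, 0.958, 0.009, 0.105]
ft_force: [0.9, -0.6, 0.1]
grip_width: 0.0
```

Run:
```python
from h import *
a=camera('side')[150:330,220:460]; cv2.imwrite('pics/s3.png',cv2.resize(a[:,:,::-1],None,fx=3,fy=3))
b=camera('top')
a0=cv2.imread('pics/top.png')[:,:,::-1]
cv2.imwrite('pics/t3.png',np.hstack([a0[110:380,80:480],b[110:380,80:480]])[:,:,::-1])
```

```text
(no output)
```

View pics/s3.png

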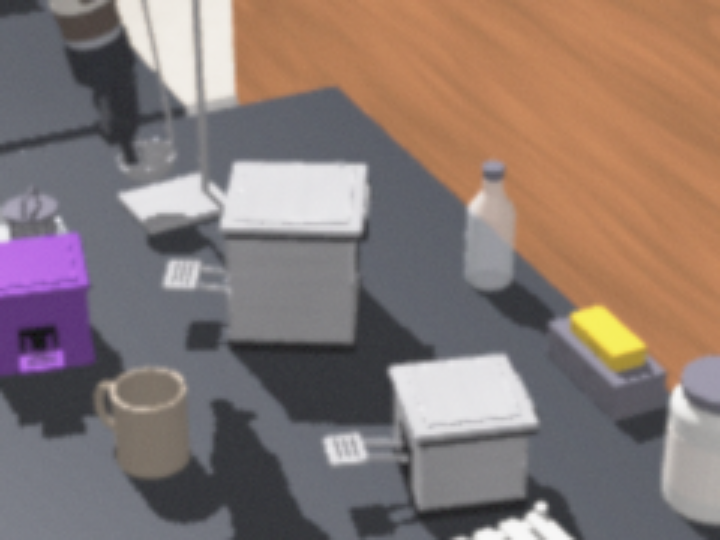

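View pics/t3.png

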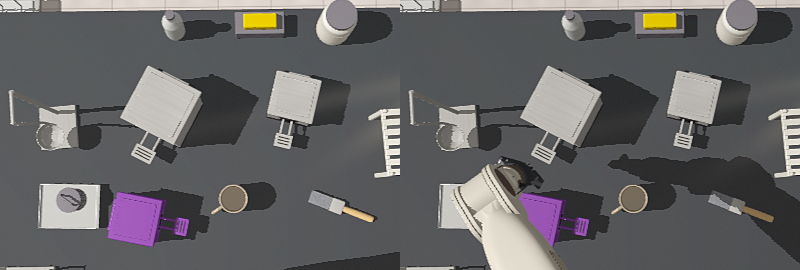

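The lid is shut, the pad is back up, and both caddies and everything visible are where they were. The arm is clear at z = 0.216, so I'm handing in.

```bash
python3 -c "
from workcell import *
print(job_done()); o=get_obs(); print(o['clock'],o['ft_force'])"
```

```text
the job is handed in; nothing more can be done
None
the job is handed in; nothing more can be done
```

I pressed the taller caddy's lever to its stop with the shut fingertips and held the lid fully open for about 4 s. The holding force was 8–10 N, with one brief 22 N reading as the lever met the stop. I then let the lever up at about 2 mm per 0.1 s, so the lid closed at roughly 0.8 rad/s, and lifted clear to z = 0.216 m.

**Last checks:** the final side and top pictures show the lid shut and the lever up. The tall caddy, lower caddy, mug, brush and ladle stand where they were. The force on the tool was about zero. The top view of the tray and filter was partly hidden by the arm, and the rack and bowl were mostly outside the final crops. Lid angles were judged from the pictures and the pad height, not measured directly. No check failed or disagreed, and the hand-in reported no verdict.

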